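# Check the air reservoir with the pencil gauge

## Task

Check the pressure of the little blue air reservoir: take the red pencil gauge out of its holder, push it straight down over the reservoir's brass valve until it bears on the orange sprung collar, and keep it pressed there with about 15 N, never over 20 N, for two seconds so that the pressure drives the white rod out. Then lift it off and gently stand it back upright in its holder, fully down, with the rod still out showing the reading; leave the other things on the desk where they are.

Things in the scene. Friction and masses are not known exactly. Their poses are not given: they have to be found in the camera images.
- gauge: Red pencil pressure gauge, 100 mm tall, 0.17 kg, standing chuck down in the holder's cup. Origin: centre of its underside; z up its axis. From 0 to 8 mm up a black rubber lip narrows from 40 to 32 mm diameter; to 55 mm a steel chuck, 32 mm diameter; 55 to 98 mm a red square grip, 24 x 24 mm, faces across the gauge's x and y; a steel bush tops it at 100 mm.
- gauge_grip (a point): Point on the gauge's axis in the middle of the red grip, 79 mm above the gauge's underside. The rod comes out of the gauge's top, 21 mm above this point, by up to 25 mm in use: leave it that room.
- gauge_mouth (a point): Centre of the open mouth, at the gauge's underside. Bore 15 mm diameter, 49 mm deep, flared to 23 mm in the lowest 8 mm. A sprung piston (0.3 N/mm) sits in it 12 mm above the mouth: the stem pushes it up and it pushes the rod out.
- rod (a joint): How far the white rod (8 mm diameter, black rings) has come out of the gauge's top, in m: 0 is in (the start), 0.026 its end stop. Pressure drives it out and friction keeps it where it got to. Expect about 0.011 to 0.025; if the gauge rubs on the stem off-centre it reads low.
- reservoir: Squat blue air reservoir on a black rubber foot, 100 mm diameter, body 50 mm tall; it does not move. Origin: centre of its underside on the desk, z up. On its axis stands a brass valve stem of 12 mm diameter with chamfered tip, 38 mm of it above an orange collar (36 mm diameter, 6 mm thick). More than 22 N on the valve harms it; 12 N or less gives no good reading.
- valve_axis (a point): Point on the valve's axis 50 mm above the desk, below the collar. The valve's height differs from unit to unit and is not measured: collar's top 66 to 86 mm, stem tip 104 to 124 mm above the desk. The stem bears the unknown pressure: it yields into the valve once pushed with 4 to 8 N. The collar is sprung: 1 N to start, 2 N more per mm, hard stop after 6 mm (17 to 21 N in all).
- holder: Fixed gauge holder: dark steel foot of 84 mm diameter with a grey upright cup on it, 38 mm tall in all, cup bore 46 mm diameter. Origin: centre of its underside on the desk, z up.
- holder_floor (a point): Centre of the cup's inner floor, 8 mm above the desk, on which the gauge stands.
- sharps_bin: Fixed yellow bin with a red lid, about 125 mm diameter and 200 mm tall, between the holder and the reservoir: carry the gauge round or over it. Origin: centre of its underside, on the desk.
- carton: Bystander: white carton 68 x 105 x 92 mm, origin at the centre of its underside.
- pump_bottle_b: Bystander: turquoise pump bottle, 213 mm tall.
- water_bottle: Bystander: clear water bottle, 65 mm diameter, 214 mm tall.
- mug: Bystander: white mug, 89 mm tall.
- note_block: Bystander: yellow block of sticky notes, 76 x 76 x 22 mm.
- stapler: Bystander: blue stapler, 134 x 34 x 49 mm.
- tape: Bystander: roll of brown tape, 94 mm wide, 48 mm tall.
There are look-alikes about, which are no part of the job. What is shaped like the reservoir but brown is not meant.

How it is judged (in metres and radians):
On the way, in this order (a step that is already met when the one before it is completed fails the run):
1. the gauge is lifted clear of its holder (z of gauge_mouth in the frame of holder_floor above 0.06 m), for 0.1 s.
2. the gauge is on the valve, within 4 mm of its axis and 4 degrees of upright, pressed with more than 12 N, its rod driven out by more than 8 mm, for 1 s (contact force between gauge and reservoir above 12 N and value of joint rod above 0.008 m and horizontal distance between gauge_mouth and valve_axis below 0.004 m and angle between the z axis of gauge and the z axis of reservoir, either way round below 0.07 rad), for 1 s.
At the end, for the whole second after the job is handed in: The gauge stands upright (within 7 degrees) in its holder, its mouth within 4 mm of the cup's floor and 7 mm of its centre, at rest, with the rod still out by more than 8 mm (horizontal distance between gauge_mouth and holder_floor below 0.007 m and z of gauge_mouth in the frame of holder_floor below 0.004 m and angle between gauge's own z axis and vertical below 0.12 rad and value of joint rod above 0.008 m and linear speed of gauge below 0.02 m/s); the robot touches nothing.
It fails at once if the gauge presses on the reservoir or its valve with more than 22 N (contact force between gauge and reservoir above 22 N).
It fails at once if the gauge is tipped by more than 45 degrees (angle between gauge's own z axis and vertical above 0.8 rad).
It fails at once if another thing on the desk is moved by more than 30 mm (distance of any of carton, pump_bottle_b, water_bottle, mug, note_block, stapler, tape from where it was at the start of the episode above 0.03 m).
It also fails if it takes over 70 s, if anything falls off the work surface, if the arm or the gripper's body presses on something with over 40 N, if the wrist force passes 120 N, or if a joint passes its speed limit or range.

## Robot

A 6-joint arm with a two-finger parallel gripper is mounted at the origin on the work surface; the furniture and walls round the work are solid. World frame = base frame: x ahead of the robot, y to its left, z up, the work surface at z = 0. Lengths are in mm, angles in rad, forces in N, time in s.
With the tool pointing down it reaches from about 400 to 825 mm from the base axis. Payload 7 kg.
Tool frame: the origin (TCP) lies midway between the tips of the shut fingers; the grasp point (between the pads) lies env.grasp_offset behind it (env.grasp_offset is the distance from the TCP to the grasp point, in mm); y points along the fingers, z is the direction in which the jaws open and shut, and the axes are right-handed (so a half turn about y gives the same grasp; the last joint's range is limited). The gripper opens to 85 mm and grips with 20 to 120 N. Pads are 22 mm wide; open, the fingers measure 114 mm over their backs; the gripper's body (76 mm by 85 mm) begins 54 mm behind the grasp point. The pads swing forward as they close: fully open they stand 13 mm farther back than shut.
Start: joints at [1.561, 0.359, 0.012, 0, -1.224, -0.288], TCP at [198.066, 645.264, 231.302] pointing down, gripper open.
Joint ranges: [-3.07, 3.07], [-1.43, 2.12], [-1.02, 1.25], [-3.03, 1.67], [-3.05, -0], [-3.03, 3.03]. Speed limits (rad/s): [2.39, 2.39, 3.01, 3.14, 3.14, 3.14].

## Interface

Orientations are given as a rotation vector (axis times angle).
In Python, from cell import sensors, read_camera, env gives the robot as it stands.
- The arm moves only by the tool send_rows, never from a script. Its argument "targets" is a list of rows, each a list of 3 entries, a list of its own where there are three numbers: the finger opening in cm, from 0 to 8.54, then the shift along the world's x, y, z in cm, then the turn about the world's z in degrees. In form: [[gripper, [x, y, z], turn], ...]. A call has 1 to 12 rows; each row is the pose to reach, as a shift and turn from the pose measured when the call began; what a row does not reach only later rows make up. A row lasts 1/8 s, in which the tool goes at most 62.5 mm and 10.7 degrees, less where a joint would pass 70% of its speed; a pose out of reach is approached as far as the arm can. A call with a gripper value outside its range is refused whole. The fingers move at their own pace and stop on an object; "newtons" is the grip in N (left out, the last holds). Time passes only in rows, so rows that repeat a pose let the fingers close. It gives the time, the measured TCP pose, the force and the opening at its end, in the units of the state.
- sensors.read_state(): the state, without advancing time (a new reading comes with each control period).
- read_camera(name): name is "scene" or "top"; returns a dict with "frame" (420x560x3 uint8, red, green, blue), "vfov" (degrees; the focal length in pixels is half the picture's height over the tangent of half this angle, whatever the lens; pixels are square), "cx", "cy" (the principal point, pixels), "world_from_camera" (4x4, takes a point from camera to world coordinates). Camera axes: x right, y down, z forward; pixel columns grow to the right and rows downward; lengths in mm; the calibration is good to about 2 mm. A picture is of the moment at which its call begins. There is no depth.
- env.finish_job(): hands the job in, once; it reports no verdict.
The state is a dict: "time_s": time; "q": joint angles; "joint_velocities": joint speeds; "joint_torque": joint torques, N m; "tcp_pos": TCP position; "eef_rot": TCP orientation; "ft_force": force on the tool from outside, world axes, zero at the start; "moment": the same for the moment, N m; "finger_gap": finger opening in mm.
Only numpy, scipy, OpenCV 4.12 (cv2) and the standard library are available. Lean on these libraries where they do the work, as an engineer would, in place of code of your own. Each camera call takes 0.05 s, during which the arm holds its last target. There are 200 camera calls.

## Working session

There is one attempt and no reset: what is moved stays moved. The work goes in short steps, Python scripts to look and compute and a tool call to move; the robot and the scene stay as the last step left them, time stands still between calls to the robot, and variables do not carry over. Pictures are saved under pics/ and viewed, about 8 in all and at most 12, crops included, and the job is handed in when it is done.

Besides the shell and the picture viewer there is one more tool, called as name(argument=value, ...) on one line, values as JSON. send_rows: Moves the arm, as the interface text tells. Its arguments: {"type":"object","properties":{"targets":{"type":"array"},"newtons":{"type":"number"}},"required":["targets"]}

```bash
mkdir -p pics; ls; python3 - <<'E'
from cell import sensors, read_camera, env
import cv2, numpy as np
for n in("scene","top"):
    c=read_camera(n); cv2.imwrite(f"pics/{n}0.png",c["frame"][:,:,::-1])
    np.save(f"pics/{n}_T.npy",c["world_from_camera"]); print(n,c["vfov"],c["cx"],c["cy"],np.round(c["world_from_camera"],3).tolist())
print(sensors.read_state(), env.grasp_offset)
E
```

```text
pics
scene 53.30905160595169 273.4782710638195 205.2816698369316 [[0.504, -0.455, 0.734, -204.805], [-0.864, -0.258, 0.433, -564.146], [-0.008, -0.853, -0.523, 572.244], [0.0, 0.0, 0.0, 1.0]]
top 44.898007242998204 285.49109622931263 212.66219060046157 [[0.008, -0.989, 0.145, 321.432], [-1.0, -0.006, 0.01, -191.027], [-0.009, -0.145, -0.989, 1166.369], [0.0, 0.0, 0.0, 1.0]]
{'time_s': 0.1, 'q': array([ 1.56112619e+00,  3.59326328e-01,  1.11825064e-02, -3.09089812e-04,
       -1.22409307e+00, -2.88113175e-01]), 'joint_velocities': array([ 0.00157465, -0.00160739,  0.00063222,  0.0022911 , -0.00079488,
       -0.00121046]), 'joint_torque': array([-1.43118388e-03, -5.84765840e+01,  2.94109011e+01,  6.95460275e+00,
       -3.20457490e-03,  8.80003142e-06]), 'tcp_pos': array([197.93685012, 644.89446426, 230.46405036]), 'eef_rot': array([-0.30919773, -2.05963681,  2.06269431]), 'ft_force': array([ 0.16385091, -0.74371916,  0.67671652]), 'moment': array([0.00410029, 0.01208195, 0.0388319 ]), 'finger_gap': 85.50144353387049} 18.700000000000003
```

View pics/scene0.png

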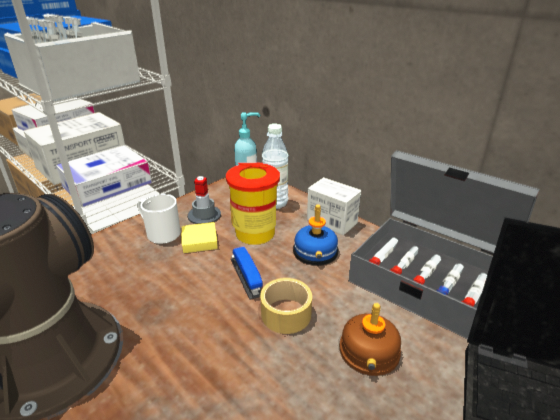

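View pics/top0.png

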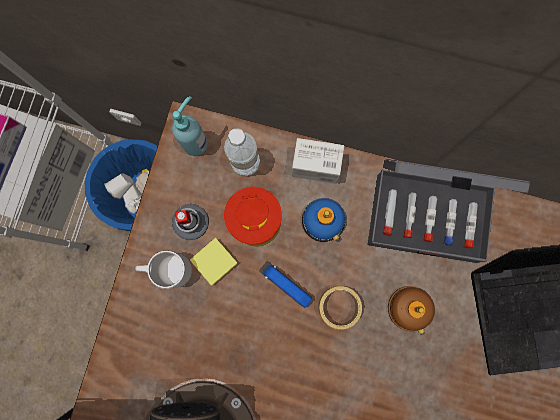

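The gauge is the red-topped tool at top (183,216) and scene (201,187). Other red things are the bin lid, top (253,215), and the vial caps in the case. The reservoir is blue at top (324,218) and scene (316,243). Its look-alike is brown at top (412,308). I'll check the choice in one close crop.

```bash
cat > h.py <<'E'
import numpy as np, cv2
from cell import sensors, read_camera, env
class Cam:
    def __init__(s,n):
        c=read_camera(n); s.im=c["frame"]; s.T=c["world_from_camera"]; s.f=210/np.tan(np.radians(c["vfov"]/2)); s.c=np.array([c["cx"],c["cy"]])
        s.hsv=cv2.cvtColor(s.im,cv2.COLOR_RGB2HSV)
    def ray(s,p): 
        d=s.T[:3,:3]@np.array([*((np.array(p)-s.c)/s.f),1]); return s.T[:3,3],d/np.linalg.norm(d)
    def plane(s,p,z): o,d=s.ray(p); return o+d*(z-o[2])/d[2]
    def proj(s,P):
        q=s.T[:3,:3].T@(np.array(P)-s.T[:3,3]); return s.f*q[:2]/q[2]+s.c
    def mask(s,lo,hi,roi):  # roi x0,y0,x1,y1
        m=cv2.inRange(s.hsv,np.array(lo),np.array(hi)); k=np.zeros_like(m); x0,y0,x1,y1=roi; k[y0:y1,x0:x1]=m[y0:y1,x0:x1]; return k
    def crop(s,x,y,r,k): return cv2.resize(s.im[max(0,y-r):y+r,max(0,x-r):x+r],(k,k),interpolation=cv2.INTER_CUBIC)
def tri(a,pa,b,pb):
    (o,d),(u,e)=a.ray(pa),b.ray(pb); t=np.linalg.lstsq(np.c_[d,-e],u-o,rcond=None)[0]
    A,B=o+d*t[0],u+e*t[1]; return (A+B)/2,np.linalg.norm(A-B)
E
python3 - <<'E'
from h import *
s,t=Cam("scene"),Cam("top")
a=np.vstack([np.hstack([t.crop(187,218,25,390),t.crop(324,216,30,390)]),np.hstack([s.crop(202,198,28,390)[:200*390//390+190],s.crop(316,235,35,390)])])
cv2.imwrite("pics/crop1.png",cv2.resize(a,(600,600))[:,:,::-1])
for n,roi_t,roi_s,lo,hi in (("blue",(295,190,352,250),(285,215,345,270),(105,120,40),(125,255,255)),("orange",(305,195,340,235),(300,195,335,240),(10,170,120),(28,255,255)),("red",(172,205,200,232),(190,172,212,203),(0,140,60),(8,255,255))):
    for c,r in((t,roi_t),(s,roi_s)):
        m=c.mask(lo,hi,r)
        if n=="red": m|=c.mask((172,140,60),(180,255,255),r)
        k=max(cv2.findContours(m,0,2)[0],key=cv2.contourArea); print(n,cv2.boundingRect(k),cv2.minAreaRect(k),cv2.contourArea(k), k.mean((0,1)))
E
```

```text
blue (303, 199, 42, 41) ((323.8103332519531, 218.2758331298828), (40.11019515991211, 40.66727828979492), 68.19859313964844) 1259.0 [323.45454545 221.46969697]
blue (295, 226, 42, 29) ((315.5, 240.0), (28.0, 41.0), 90.0) 791.0 [315.82352941 240.26470588]
orange (318, 208, 16, 16) ((325.5, 215.5), (15.0, 15.0), 90.0) 179.5 [325.77272727 216.04545455]
orange (309, 206, 16, 22) ((318.8000183105469, 217.4000244140625), (15.20526123046875, 20.57182502746582), 26.56505012512207) 143.0 [316.92307692 219.11538462]
red (175, 210, 15, 14) ((182.0, 216.5), (13.0, 14.0), 90.0) 144.5 [182.55555556 216.07407407]
red (194, 177, 14, 19) ((200.76219177246094, 186.35977172851562), (17.889907836914062, 12.699625968933105), 83.6598129272461) 179.5 [199.82608696 184.30434783]
```

View pics/crop1.png

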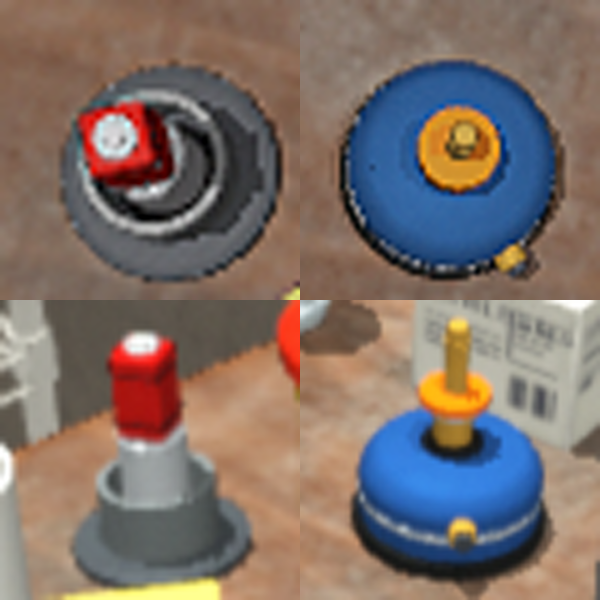

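The crop confirms the choice: red gauge upright in the grey holder cup with its bush at top ≈(181,215.5). The blue reservoir has an orange collar, top ≈(325.6,215.2), and its stem tip at ≈(326.6,212.6).

```bash
python3 - <<'E'
from h import *
np.set_printoptions(precision=1,suppress=True)
s,t=Cam("scene"),Cam("top")
# subpixel-ish: hi-res crop points -> pixel
g=lambda u,v,x0,y0,k:((u+.5)/k-.5+x0,(v+.5)/k-.5+y0)
bt=g(115,137,162,193,6); bs=g(142,45,174,170,5.357)
print("bush tri(z108)",tri(t,bt,s,bs),"plane",t.plane(bt,108),s.plane(bs,108))
print("cup ring top z38",t.plane(g(152,162,162,193,6),38),"foot", t.plane(g(170,172,162,193,6),6))
e=[t.plane(g(u,v,162,193,6),106)[:2] for u,v in((78,107),(143,100),(95,187))]
for i,j in((0,1),(0,2)): d=e[j]-e[i]; print("edge",np.linalg.norm(d),np.degrees(np.arctan2(d[1],d[0])))
tt=g(165,133,294,186,5); ts=g(158,22,281,200,4.2857)
ct=g(160,148,294,186,5); cs=g(155,90,281,200,4.2857)
print("tip",tri(t,tt,s,ts),"collar",tri(t,ct,s,cs))
m=t.mask((105,120,40),(125,255,255),(295,190,352,250)); k=max(cv2.findContours(m,0,2)[0],key=cv2.contourArea); e=cv2.fitEllipse(k); print("body",e,[t.plane(e[0],z) for z in(15,25,35)])
# bystanders
lid=t.mask((0,140,60),(8,255,255),(220,180,290,250)); k=max(cv2.findContours(lid,0,2)[0],key=cv2.contourArea); print("bin lid",t.plane(cv2.minEnclosingCircle(k)[0],200))
for n,p,z in(("bottle cap",(237,135),214),("pump",(183,105),213),("pumpbody",(188,133),120),("carton l",(294,175),92),("carton r",(341,180),92),("mug",(172,270),89),("note",(214,261),22)): print(n,t.plane(p,z))
E
```

```text
bush tri(z108) (array([470.8,  39.6, 105.9]), np.float64(3.0918967981189005)) plane [469.6  40.4 108. ] [468.6  35.5 108. ]
cup ring top z38 [470.   41.5  38. ] foot [470.4  41.    6. ]
edge 23.008112556495885 -83.41769865723191
edge 29.231844832276717 -165.94837307515846
tip (array([ 477. , -266.6,  119.9]), np.float64(1.6564257755915408)) collar (array([ 476.2, -267.3,   81.1]), np.float64(1.8167455299838076))
body ((323.7126770019531, 218.40032958984375), (39.918670654296875, 40.443538665771484), 79.24651336669922) [array([ 477.8, -266.8,   15. ]), array([ 476.4, -266.1,   25. ]), array([ 475.1, -265.4,   35. ])]
bin lid [ 458.2 -118.   200. ]
bottle cap [612.9 -86.2 214. ]
pump [673.5  21.2 213. ]
pumpbody [645.6  28.9 120. ]
carton l [ 561.5 -197.9   92. ]
carton r [ 551.1 -299.2   92. ]
mug [355.7  58.7  89. ]
note [378.7 -19.6  22. ]
```

```bash
python3 - <<'E'
from h import *
from scipy.spatial.transform import Rotation as Ro
np.set_printoptions(precision=3,suppress=True)
st=sensors.read_state(); print(Ro.from_rotvec(st["eef_rot"]).as_matrix(), st["tcp_pos"])
R=Ro.from_rotvec(st["eef_rot"]).as_matrix(); print("jaw az",np.degrees(np.arctan2(R[1,2],R[0,2])))
s,t=Cam("scene"),Cam("top")
print("shelf post",[s.plane((170,100),z) for z in(200,100,0)], t.plane((88,245),-750), t.plane((30,75),300))
E
```

```text
[[-0.956 -0.    -0.293]
 [ 0.293 -0.001 -0.956]
 [-0.    -1.     0.001]] [198.051 645.114 230.981]
jaw az -107.06489246810241
shelf post [array([675.263, 301.106, 200.   ]), array([911.685, 533.548, 100.   ]), array([1148.108,  765.989,    0.   ])] [ 474.291  575.808 -750.   ] [696.612 280.316 300.   ]
```

send_rows(targets=[[8.5, [-1.2, -5, 1], 2], [8.5, [-2.4, -10, 2], 4], [8.5, [-3.6, -15, 2], 6], [8.5, [-4.8, -17.5, 2], 8], [8.5, [0.3, -21.5, 2], 10], [8.5, [5.4, -24.2, 2], 12], [8.5, [10.1, -27.6, 2], 14], [8.5, [14.4, -31.5, 2], 16], [8.5, [18.1, -35.9, 2], 18], [8.5, [21.3, -40.8, 2], 20], [8.5, [23.9, -45.9, 2], 22], [8.5, [25.9, -51.4, 2], 23.5]])

```text
time_s: 1.9
tcp_pos: [457.8, 129.6, 251.4]
eef_rot: [-0.122, 2.163, -2.163]
ft_force: [2.4, 0.3, 0.7]
finger_gap: 85.3
```

send_rows(targets=[[8.5, [0.6, -4.5, -3], 0], [8.5, [1.2, -8.9, -7], 0], [8.5, [1.2, -8.9, -11], 0], [8.5, [1.2, -8.9, -12], 0], [8.5, [1.2, -8.9, -12], 0]])

```text
time_s: 2.52
tcp_pos: [470.1, 40.9, 131.8]
eef_rot: [-0.123, 2.162, -2.163]
ft_force: [0.6, 0.2, 0.1]
finger_gap: 84.9
```

```bash
python3 - <<'E'
from h import *
s,t=Cam("scene"),Cam("top"); st=sensors.read_state(); print(st["q"],st["tcp_pos"],st["finger_gap"],st["ft_force"])
cv2.imwrite("pics/a.png",np.hstack([s.crop(205,185,50,400),t.crop(187,218,60,400)])[:,:,::-1])
E
```

```text
[ 5.06288487e-01  1.15567000e-01 -5.61234411e-01  8.70043329e-04
 -8.91204780e-01  1.17881565e+00] [470.87737559  41.49814431 132.86477501] 84.78278004355779 [-0.48019078  0.67044446  0.22952424]
```

View pics/a.png

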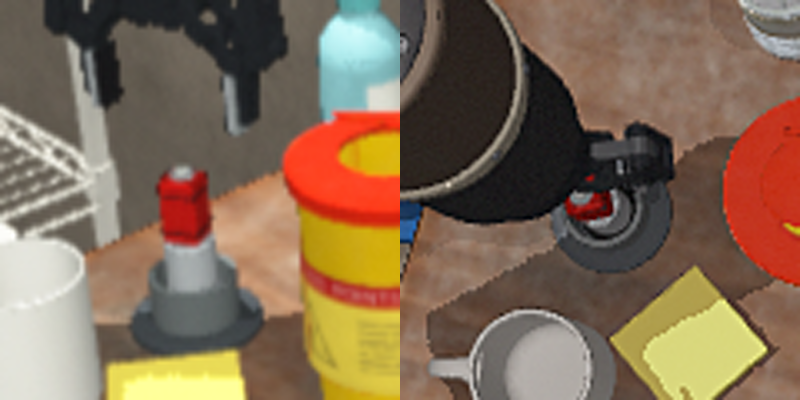

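The scene crop shows the fingers straddling the red grip: finger mid ≈(172,120), gauge axis extrapolated to (175,120), so they line up. Descending and gripping.

send_rows(targets=[[8.5, [0, 0, -3], 0], [8.5, [0, 0, -5], 0], [8.5, [0, 0, -6.4], 0], [8.5, [0, 0, -6.4], 0], [2, [0, 0, -6.4], 0], [1.5, [0, 0, -6.4], 0], [1.5, [0, 0, -6.4], 0], [1.5, [0, 0, -6.4], 0], [1.5, [0, 0, -6.4], 0], [1.5, [0, 0, -6.4], 0], [1.5, [0, 0, -6.4], 0]], newtons=60)

```text
time_s: 4.0
tcp_pos: [471.3, 41.6, 69.4]
eef_rot: [-0.12, 2.161, -2.16]
ft_force: [-0.9, 0.3, 5.4]
finger_gap: 23.1
```

send_rows(targets=[[1.5, [0, 0, 0.5], 0], [1.5, [0, 0, 2], 0], [1.5, [0, 0, 5], 0], [1.5, [0, 0, 10], 0], [1.5, [0, 0, 15], 0], [1.5, [0, 0, 20], 0], [1.5, [0, 0, 23], 0], [1.5, [0, 0, 23], 0], [1.5, [0, 0, 23], 0]])

```text
time_s: 5.12
tcp_pos: [470.6, 41.5, 298.5]
eef_rot: [-0.122, 2.162, -2.16]
ft_force: [-0.2, -0.4, -1.8]
finger_gap: 23.4
```

```bash
python3 - <<'E'
from h import *
s=Cam("scene"); st=sensors.read_state(); print(st["q"],st["tcp_pos"],st["finger_gap"],st["ft_force"],st["moment"])
p=s.proj(st["tcp_pos"]).astype(int);print(p)
cv2.imwrite("pics/b.png",s.crop(p[0],p[1],45,500)[:,:,::-1])
E
```

```text
[ 5.06202535e-01 -2.38859551e-02 -3.05508421e-01  3.74932346e-04
 -1.28761630e+00  1.17937345e+00] [470.50876829  41.38647314 298.15675464] 23.585541774922312 [-0.92867431 -0.67437378 -1.80101707] [ 0.01812684  0.05884192 -0.00137889]
[189  98]
```

View pics/b.png

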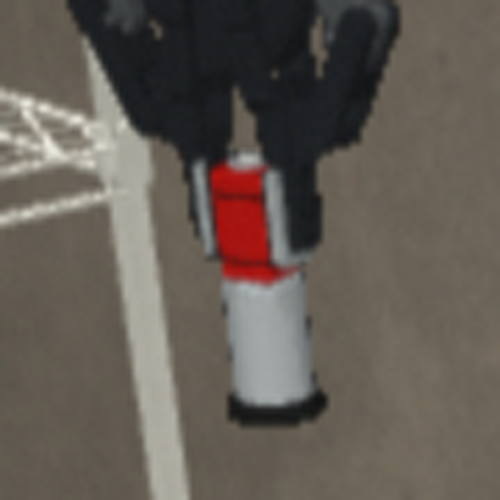

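Gauge is lifted clear, hanging straight (lip at ≈(277,410) in the crop), and the 1.8 N change in force matches its weight. Carrying it over the bin.

send_rows(targets=[[1.5, [0, -2, 0], 0], [1.5, [0, -5, 0], 0], [1.5, [0, -9, 0], 0], [1.5, [0, -13, 0], 0], [1.5, [0.2, -17, 0], 0], [1.5, [0.3, -21, 0], 0], [1.5, [0.5, -25, 0], 0], [1.5, [0.6, -28, 0], 0], [1.5, [0.6, -30, 0], 0], [1.5, [0.6, -30.8, 0], 0], [1.5, [0.6, -30.8, -3], 0], [1.5, [0.6, -30.8, -6], 0]])

```text
time_s: 6.68
tcp_pos: [476.2, -266.3, 236.7]
eef_rot: [-0.123, 2.163, -2.161]
ft_force: [-0.1, 0.4, -2.6]
finger_gap: 23.8
```

send_rows(targets=[[1.5, [0, 0, -3], 0], [1.5, [0, 0, -4], 0], [1.5, [0, 0, -4], 0], [1.5, [0, 0, -4], 0]])

```text
time_s: 7.18
tcp_pos: [477.0, -266.4, 198.0]
eef_rot: [-0.122, 2.161, -2.161]
ft_force: [0.6, -0.0, -1.5]
finger_gap: 23.3
```

```bash
python3 - <<'E'
from h import *
s,t=Cam("scene"),Cam("top"); st=sensors.read_state(); print(st["q"],st["tcp_pos"],st["finger_gap"],st["ft_force"],st["moment"])
cv2.imwrite("pics/c.png",np.hstack([s.crop(317,205,45,400),t.crop(324,216,50,400)])[:,:,::-1])
E
```

```text
[-1.51228600e-01  1.71489093e-01 -3.23506785e-01 -9.25227905e-04
 -1.07307866e+00  1.83740068e+00] [ 476.86119938 -266.37715467  197.89793409] 23.596519759511942 [ 0.69526152 -0.15903429 -1.46863481] [0.07630775 0.03744639 0.02706269]
```

View pics/c.png

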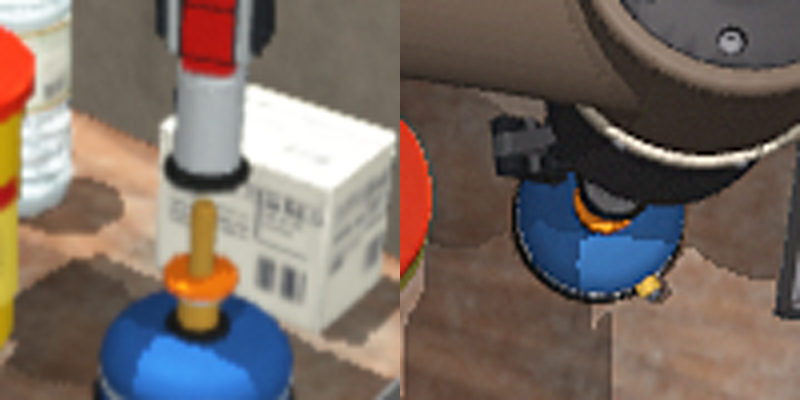

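```bash
python3 - <<'E'
from h import *
t=Cam("top"); s=Cam("scene"); T=sensors.read_state()["tcp_pos"]
for n,P in(("lip low edge",(T[0]-20,T[1],T[2]-61.4)),("collar low edge",(476.5-18,-267,81)),("collar rear",(476.5+18,-267,81)),("body",(426.5,-267,20))): print(n,t.proj(P))
for dx in(0,): print("lip left/right/front scene",s.proj((T[0],T[1],T[2]-61.4)),s.proj((476.5,-267,119.5)),s.proj((476.5,-267,81)))
# column profile in top through axis
for x in(325,326,327): print(x,[tuple(t.im[y,x].tolist()) for y in range(213,228)])
for r in range(205,217,1): print(r-0,[tuple(s.im[r-9,x].tolist()) for x in ()] if 0 else '',end='')
E
```

```text
lip low edge [327.401827  220.7115383]
collar low edge [325.86269198 223.17330632]
collar rear [325.79690082 206.63880704]
body [324.04134435 240.59542245]
lip left/right/front scene [317.22687072 198.03731981] [317.13080045 205.09410515] [316.27666233 220.60154926]
325 [(20, 20, 20), (73, 74, 73), (90, 88, 89), (91, 89, 91), (95, 95, 95), (84, 82, 85), (27, 34, 36), (12, 25, 38), (154, 77, 22), (253, 187, 58), (237, 153, 28), (109, 58, 61), (49, 115, 191), (62, 123, 189), (64, 119, 183)]
326 [(32, 28, 30), (47, 44, 48), (86, 84, 85), (90, 87, 88), (91, 90, 92), (81, 80, 80), (28, 28, 34), (15, 24, 34), (162, 83, 24), (255, 192, 60), (206, 127, 22), (74, 42, 55), (51, 116, 191), (61, 123, 189), (64, 120, 185)]
327 [(29, 28, 30), (20, 21, 22), (80, 79, 80), (92, 92, 93), (96, 95, 95), (98, 98, 99), (38, 38, 41), (0, 12, 21), (110, 59, 24), (207, 112, 19), (136, 67, 2), (43, 67, 126), (51, 120, 190), (63, 124, 188), (60, 121, 185)]
205 206 207 208 209 210 211 212 213 214 215 216
```

Lip and stem agree within about 1 mm in both views. In the scene crop the lip is at (208,172) and the stem axis at (206,175). In the top view the lip edge is at row 220.5, with 220.7 predicted. Correcting by half a millimetre and descending onto the stem.

send_rows(targets=[[1.5, [-0.05, 0.05, 0], 0], [1.5, [-0.05, 0.05, -0.8], 0], [1.5, [-0.05, 0.05, -1.5], 0], [1.5, [-0.05, 0.05, -2.0], 0], [1.5, [-0.05, 0.05, -2.5], 0], [1.5, [-0.05, 0.05, -3.0], 0], [1.5, [-0.05, 0.05, -3.5], 0], [1.5, [-0.05, 0.05, -3.5], 0], [1.5, [-0.05, 0.05, -3.5], 0]])

```text
time_s: 8.5
tcp_pos: [476.2, -265.9, 162.8]
eef_rot: [-0.122, 2.161, -2.161]
ft_force: [-1.4, -0.3, 0.6]
finger_gap: 23.4
```

send_rows(targets=[[1.5, [0, 0, -0.4], 0], [1.5, [0, 0, -0.8], 0], [1.5, [0, 0, -1.2], 0], [1.5, [0, 0, -1.5], 0], [1.5, [0, 0, -1.5], 0], [1.5, [0, 0, -1.5], 0]])

```text
time_s: 9.25
tcp_pos: [476.3, -265.9, 148.0]
eef_rot: [-0.121, 2.161, -2.161]
ft_force: [-1.0, 0.8, 6.0]
finger_gap: 23.2
```

```bash
python3 - <<'E'
from h import *
s=Cam("scene"); st=sensors.read_state(); print(st["tcp_pos"],st["finger_gap"],st["ft_force"],st["moment"])
cv2.imwrite("pics/d.png",s.crop(317,205,40,480)[:,:,::-1])
E
```

```text
[ 476.33548277 -265.93400423  148.00275735] 23.69803075748737 [-1.51851122  1.30235927  5.34495387] [0.29965644 0.55233046 0.00206485]
```

View pics/d.png

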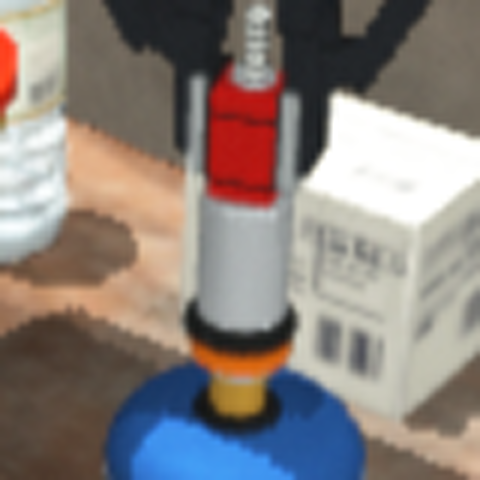

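The rod is coming out at the top, (255,60), and the lip at (240,335) is just above the orange collar. Pressing on in small steps.

send_rows(targets=[[1.5, [-0.03, 0.03, -0.15], 0], [1.5, [-0.03, 0.03, -0.3], 0], [1.5, [-0.03, 0.03, -0.4], 0], [1.5, [-0.03, 0.03, -0.4], 0]])

```text
time_s: 9.8
tcp_pos: [476.3, -265.9, 144.3]
eef_rot: [-0.121, 2.16, -2.161]
ft_force: [-2.0, -0.3, 5.6]
finger_gap: 23.3
```

send_rows(targets=[[1.5, [-0.03, 0, -0.1], 0], [1.5, [-0.03, 0, -0.2], 0], [1.5, [-0.03, 0, -0.2], 0]])

```text
time_s: 10.18
tcp_pos: [476.3, -266.0, 142.6]
eef_rot: [-0.12, 2.159, -2.161]
ft_force: [-1.3, 1.0, 7.2]
finger_gap: 23.5
```

send_rows(targets=[[1.5, [0, 0, -0.05], 0], [1.5, [0, 0, -0.1], 0], [1.5, [0, 0, -0.15], 0], [1.5, [0, 0, -0.15], 0], [1.5, [0, 0, -0.15], 0]])

```text
time_s: 10.8
tcp_pos: [476.4, -266.0, 141.8]
eef_rot: [-0.12, 2.159, -2.161]
ft_force: [-2.5, 2.1, 8.4]
finger_gap: 23.6
```

send_rows(targets=[[1.5, [0, 0, -0.08], 0], [1.5, [0, 0, -0.15], 0], [1.5, [0, 0, -0.2], 0], [1.5, [0, 0, -0.2], 0], [1.5, [0, 0, -0.2], 0]])

```text
time_s: 11.42
tcp_pos: [476.4, -266.0, 140.6]
eef_rot: [-0.12, 2.158, -2.161]
ft_force: [-3.7, 3.4, 11.8]
finger_gap: 23.6
```

send_rows(targets=[[1.5, [-0.04, 0.04, -0.05], 0], [1.5, [-0.08, 0.08, -0.1], 0], [1.5, [-0.08, 0.08, -0.15], 0], [1.5, [-0.08, 0.08, -0.15], 0]])

```text
time_s: 11.92
tcp_pos: [476.3, -265.8, 140.4]
eef_rot: [-0.119, 2.156, -2.161]
ft_force: [-2.3, -0.7, 11.3]
finger_gap: 23.5
```

```bash
python3 - <<'E'
from h import *
s=Cam("scene"); st=sensors.read_state(); print(st["tcp_pos"],st["finger_gap"],st["ft_force"],st["moment"])
cv2.imwrite("pics/e.png",s.crop(317,205,40,480)[:,:,::-1])
E
```

```text
[ 476.2891431  -265.82400913  140.39184268] 23.337922433269025 [-2.8630642   0.19701117 12.27575192] [ 0.07225818  1.11923803 -0.06380061]
```

View pics/e.png

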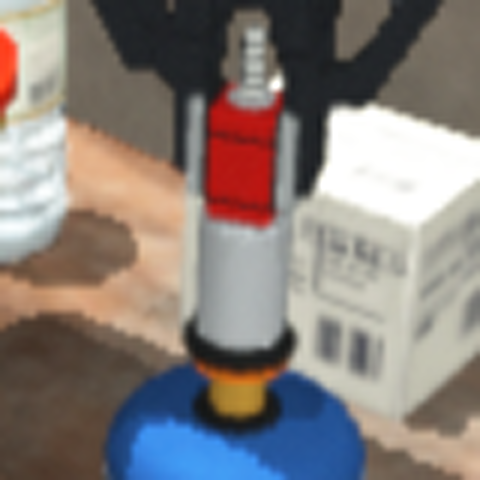

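The rod is out, about 18–20 mm: tip (255,30), bush (252,95). The lip sits on the collar and the gauge is upright. Trimming to about 15 N and holding.

send_rows(targets=[[1.5, [-0.04, 0, -0.06], 0], [1.5, [-0.08, 0, -0.12], 0], [1.5, [-0.08, 0, -0.13], 0], [1.5, [-0.08, 0, -0.13], 0]])

```text
time_s: 12.48
tcp_pos: [476.2, -266.0, 140.3]
eef_rot: [-0.117, 2.154, -2.161]
ft_force: [-2.3, 1.9, 11.2]
finger_gap: 23.4
```

send_rows(targets=[[1.5, [0, 0, -0.1], 0], [1.5, [0, 0, -0.2], 0], [1.5, [0, 0, -0.23], 0], [1.5, [0, 0, -0.23], 0]])

```text
time_s: 12.98
tcp_pos: [476.3, -266.0, 139.1]
eef_rot: [-0.117, 2.153, -2.161]
ft_force: [-3.8, 3.0, 13.9]
finger_gap: 23.6
```

send_rows(targets=[[1.5, [0, 0, -0.12], 0], [1.5, [0, 0, -0.12], 0], [1.5, [0, 0, -0.12], 0], [1.5, [0, 0, -0.12], 0], [1.5, [0, 0, -0.12], 0], [1.5, [0, 0, -0.12], 0], [1.5, [0, 0, -0.12], 0], [1.5, [0, 0, -0.12], 0], [1.5, [0, 0, -0.12], 0]])

```text
time_s: 14.1
tcp_pos: [476.4, -266.0, 139.1]
eef_rot: [-0.117, 2.152, -2.161]
ft_force: [-3.7, 4.0, 14.2]
finger_gap: 23.4
```

send_rows(targets=[[1.5, [0, 0, -0.12], 0], [1.5, [0, 0, -0.12], 0], [1.5, [0, 0, -0.12], 0], [1.5, [0, 0, -0.12], 0], [1.5, [0, 0, -0.12], 0], [1.5, [0, 0, -0.12], 0], [1.5, [0, 0, -0.12], 0], [1.5, [0, 0, -0.12], 0], [1.5, [0, 0, -0.12], 0]])

```text
time_s: 15.22
tcp_pos: [476.4, -266.0, 139.1]
eef_rot: [-0.117, 2.152, -2.161]
ft_force: [-4.2, 3.7, 14.4]
finger_gap: 23.5
```

```bash
python3 - <<'E'
from h import *
from scipy.spatial.transform import Rotation as Ro
s=Cam("scene"); st=sensors.read_state(); print(st["tcp_pos"],st["finger_gap"],st["ft_force"],st["moment"]); print(Ro.from_rotvec(st["eef_rot"]).as_matrix())
cv2.imwrite("pics/f.png",s.crop(317,205,40,480)[:,:,::-1])
E
```

```text
[ 476.38887577 -265.96572685  139.05657368] 23.222000608834517 [-4.6703532   3.54706678 13.92561901] [1.64470245 1.88151019 0.01489611]
[[-0.99303548  0.00975875  0.11741079]
 [-0.11745263 -0.00382953 -0.9930711 ]
 [-0.00924151 -0.99994505  0.00494905]]
```

View pics/f.png

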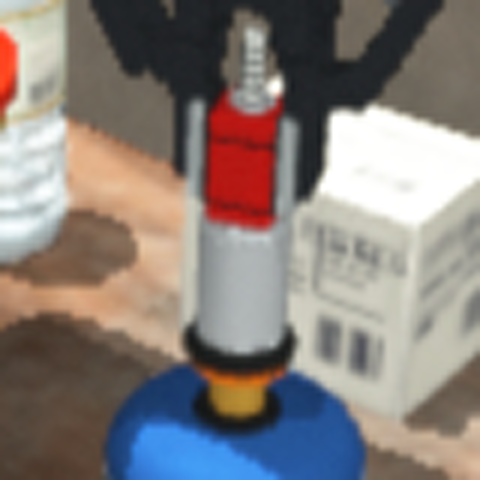

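Held at about 15.5–16 N (14 N reading plus 1.7 N gauge weight) for over 2 s, with about 0.01 rad tilt. The rod is still out: tip (255,28), bush (252,95). Lifting off and carrying back.

send_rows(targets=[[1.5, [0, 0, 0.3], 0], [1.5, [0, 0, 0.8], 0], [1.5, [0, 0, 1.5], 0], [1.5, [0, 0, 2.5], 0], [1.5, [0, 0, 3.5], 0], [1.5, [0, 0, 5], 0], [1.5, [0, 0, 8], 0], [1.5, [0, 0, 11], 0], [1.5, [0, 0, 14], 0], [1.5, [0, 0, 16], 0], [1.5, [0, 0, 16], 0], [1.5, [0, 0, 16], 0]])

```text
time_s: 16.77
tcp_pos: [476.0, -265.7, 298.2]
eef_rot: [-0.118, 2.153, -2.161]
ft_force: [0.1, 0.3, -2.6]
finger_gap: 23.1
```

send_rows(targets=[[1.5, [0, 2, 0], 0], [1.5, [0, 5, 0], 0], [1.5, [0, 9, 0], 0], [1.5, [-0.1, 13, 0], 0], [1.5, [-0.2, 17, 0], 0], [1.5, [-0.3, 21, 0], 0], [1.5, [-0.5, 25, 0], 0], [1.5, [-0.6, 28, 0], 0], [1.5, [-0.6, 30, 0], 0], [1.5, [-0.6, 30.75, 0], 0], [1.5, [-0.6, 30.75, 0], 0], [1.5, [-0.6, 30.75, 0], 0]])

```text
time_s: 18.27
tcp_pos: [469.8, 41.2, 297.9]
eef_rot: [-0.118, 2.153, -2.162]
ft_force: [-0.8, 1.0, -1.7]
finger_gap: 23.4
```

```bash
python3 - <<'E'
from h import *
from scipy.spatial.transform import Rotation as Ro
st=sensors.read_state(); print(st["time_s"],st["tcp_pos"],st["finger_gap"],st["ft_force"],st["moment"]); print(Ro.from_rotvec(st["eef_rot"]).as_matrix())
E
```

```text
18.275 [469.82455368  41.2049134  297.91511981] 23.404943727200994 [-0.75058828  0.97452544 -1.7482792 ] [-0.00786994  0.02801665 -0.03609252]
[[-0.99312664  0.00826355  0.11675269]
 [-0.11678447 -0.00347148 -0.99315122]
 [-0.00780165 -0.99995983  0.00441268]]
```

send_rows(targets=[[1.5, [0.04, 0.05, -3], 0], [1.5, [0.04, 0.05, -7], 0], [1.5, [0.04, 0.05, -11], 0], [1.5, [0.04, 0.05, -15], 0], [1.5, [0.04, 0.05, -18], 0], [1.5, [0.04, 0.05, -18.5], 0], [1.5, [0.04, 0.05, -18.5], 0]])

```text
time_s: 19.15
tcp_pos: [470.7, 41.4, 113.5]
eef_rot: [-0.117, 2.153, -2.162]
ft_force: [-0.3, -0.2, -1.4]
finger_gap: 23.3
```

```bash
python3 - <<'E'
from h import *
s,t=Cam("scene"),Cam("top"); st=sensors.read_state(); print(st["tcp_pos"],st["ft_force"])
cv2.imwrite("pics/g.png",np.hstack([s.crop(203,185,35,400),t.crop(187,218,35,400)])[:,:,::-1])
E
```

```text
[471.20790939  41.91999846 114.2552855 ] [ 0.18357207 -0.16494055 -1.34344754]
```

View pics/g.png

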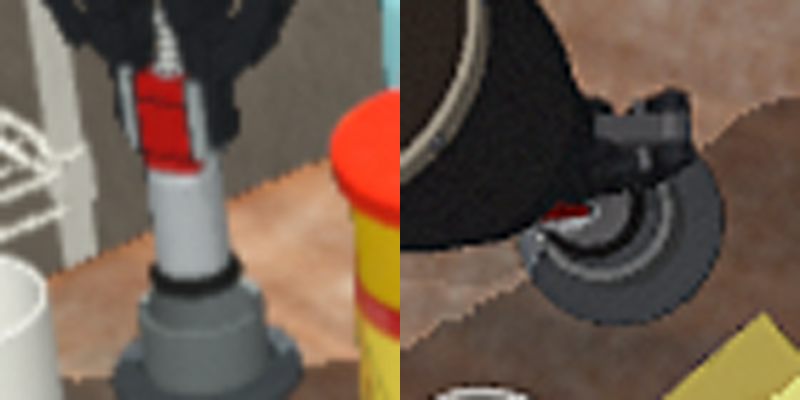

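```bash
python3 - <<'E'
from h import *
s=Cam("scene"); t=Cam("top"); T=sensors.read_state()["tcp_pos"]
k=400/70
cr=lambda P:((s.proj(P)-np.array([168,150])+.5)*k-.5).round(1)
for n,P in(("bush",T+[-.4,.2,39]),("mouth",T+[.5,-.2,-61]),("rim",(470,41.3,38)),("rim+20",(470,41.3,58)),("foot",(470,41.3,4))): print(n,cr(P))
# right/left silhouettes per row in scene: gray levels
kt=lambda P:((t.proj(P)-np.array([152,183])+.5)*k-.5+[400,0]).round(1)
print("top mouth front edge",kt(T+[-19.5,-.2,-61]),"cup front outer",kt((470-27,41.3,38)),"foot front",kt((470-42,41.3,4)))
E
```

```text
bush [165.1  58.7]
mouth [191.2 269.1]
rim [193.4 301. ]
rim+20 [188.9 261.1]
foot [200.9 367. ]
top mouth front edge [591.4 253.8] cup front outer [599.8 279.9] foot front [615.5 326.2]
```

The scene crop shows the lip at (195,272) and the cup rim centre at (204,305). Allowing for perspective, the gauge is about 1.5 mm off towards +y. Correcting and lowering into the cup.

send_rows(targets=[[1.5, [0, -0.13, 0], 0], [1.5, [0, -0.13, -1.0], 0], [1.5, [0, -0.13, -1.6], 0], [1.5, [0, -0.13, -2.2], 0], [1.5, [0, -0.13, -2.7], 0], [1.5, [0, -0.13, -2.7], 0]])

```text
time_s: 20.1
tcp_pos: [470.7, 40.6, 86.6]
eef_rot: [-0.116, 2.153, -2.161]
ft_force: [-0.3, 0.2, -0.9]
finger_gap: 23.5
```

send_rows(targets=[[1.5, [0, 0, -0.5], 0], [1.5, [0, 0, -1.0], 0], [1.5, [0, 0, -1.4], 0], [1.5, [0, 0, -1.55], 0], [1.5, [0, 0, -1.65], 0], [1.5, [0, 0, -1.65], 0]])

```text
time_s: 20.85
tcp_pos: [470.8, 40.6, 70.1]
eef_rot: [-0.116, 2.153, -2.161]
ft_force: [-0.3, -0.7, -3.1]
finger_gap: 23.5
```

send_rows(targets=[[1.5, [0, 0, -0.05], 0], [1.5, [0, 0, -0.1], 0], [1.5, [0, 0, -0.15], 0], [1.5, [0, 0, -0.15], 0]])

```text
time_s: 21.35
tcp_pos: [471.2, 40.6, 69.5]
eef_rot: [-0.116, 2.152, -2.16]
ft_force: [-1.8, -1.2, 7.7]
finger_gap: 23.3
```

Contact with the cup floor at TCP z 69.5, the same height as at pick-up. Releasing.

send_rows(targets=[[1.5, [0, 0, 0], 0], [2.6, [0, 0, 0], 0], [3.2, [0, 0, 0], 0], [4.5, [0, 0, 0], 0], [6, [0, 0, 0], 0], [8, [0, 0, 0], 0], [8.5, [0, 0, 0], 0], [8.5, [0, 0, 0], 0], [8.5, [0, 0, 0], 0], [8.5, [0, 0, 0], 0]], newtons=20)

```text
time_s: 22.6
tcp_pos: [471.2, 40.6, 69.4]
eef_rot: [-0.116, 2.152, -2.16]
ft_force: [0.2, -0.8, -0.6]
finger_gap: 85.0
```

send_rows(targets=[[8.5, [0, 0, 1], 0], [8.5, [0, 0, 3], 0], [8.5, [0, 0, 6], 0], [8.5, [0, 0, 10], 0], [8.5, [0, 0, 15], 0], [8.5, [0, 5, 18], 0], [8.5, [-2, 10, 18], 0], [8.5, [-4, 15, 18], 0], [8.5, [-7, 20, 18], 0], [8.5, [-11, 25, 18], 0], [8.5, [-11, 25, 18], 0]])

```text
time_s: 23.98
tcp_pos: [359.0, 293.4, 250.3]
eef_rot: [-0.121, 2.15, -2.155]
ft_force: [0.3, 0.2, 0.2]
finger_gap: 85.3
```

```bash
python3 - <<'E'
from h import *
s,t=Cam("scene"),Cam("top"); st=sensors.read_state(); print(st["time_s"],st["tcp_pos"],st["ft_force"],st["finger_gap"])
cv2.imwrite("pics/i.png",np.hstack([s.crop(203,190,35,400),t.crop(187,218,35,400)])[:,:,::-1])
E
```

```text
24.075 [360.64285642 291.12941416 250.05982422] [ 0.3651536  -0.91547174 -0.35942821] 85.11760700826242
```

View pics/i.png

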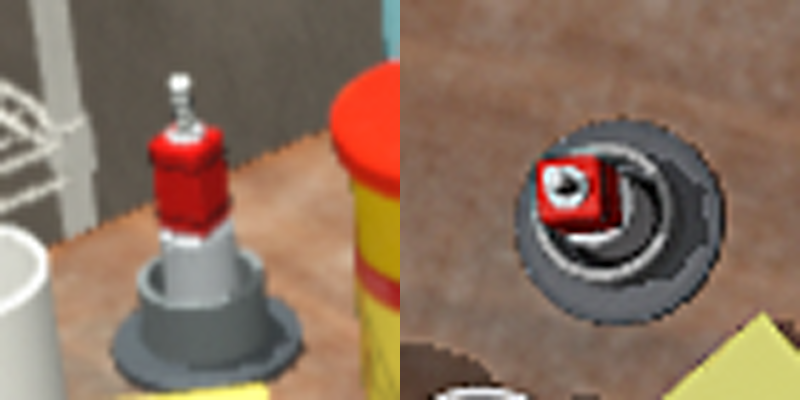

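The gauge stands upright in the cup: bush (180,135) and rod tip (180,80) in the scene half, top face at (575,190) in the top half, as at the start. Handing in.

send_rows(targets=[[8.5, [0, 0, 0], 0], [8.5, [0, 0, 0], 0], [8.5, [0, 0, 0], 0]])

```text
time_s: 24.45
tcp_pos: [361.2, 290.3, 250.0]
eef_rot: [-0.116, 2.152, -2.159]
ft_force: [0.2, 0.2, 0.2]
finger_gap: 85.1
```

```bash
python3 -c "
from cell import env,sensors
st=sensors.read_state();print(st['time_s'],abs(st['joint_velocities']).max());print(env.finish_job())"
```

```text
24.45 0.003904654787710256
the job is handed in; nothing more can be done
None
```

The job is done and handed in at 24.5 s; no verdict was reported. I carried the red gauge over the bin to the blue reservoir's valve and pressed it onto the collar. I held it there for over 2 s at about 15.5–16 N: a 14 N wrist reading plus the 1.7 N gauge weight. The highest reading was about 16 N. I then put it back in its holder.

- **Gauge at the end:** The last picture shows it upright and seated in the cup. It touched the floor at TCP height 69.5 mm, against 69.4 mm at pick-up.
- **Rod:** It is still out, about 20 mm judged by eye from the picture, not measured.
- **Robot and desk:** The open gripper is well clear and at rest. I took no final wide picture of the other things; nothing along the way pointed to a collision.

**Disagreements:**
- A side force of up to about 6 N built up while pressing, with about 0.01 rad of tilt. Some rubbing on the stem may make the reading slightly low.
- At the holder the two camera views disagreed by 1–2 mm, so I shifted the gauge 1.3 mm before lowering it.

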